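Slide the loaded tiffin tray into its holder

ROBOT

A 6-joint arm with a two-finger parallel gripper is mounted at the origin on the work surface. World frame = base frame: x ahead of the robot, y to its left, z up, the work surface at z = 0. Lengths are in mm, angles in rad, forces in N, time in s.
With the tool pointing down it reaches from about 300 to 950 mm from the base axis. Payload 3.1 kg.
Tool frame: the origin (TCP) lies between the finger pads; the fingertips stand 8 mm ahead of it and the grasp point (between the pads) lies 11 mm behind it; z points along the fingers, y is the direction in which the jaws open and shut (so a half turn about z gives the same grasp; the last joint's range is limited). The gripper opens to 85 mm and grips with 20 to 120 N. Pads are 22 mm wide; open, the fingers measure 114 mm over their backs; the gripper's body (76 mm by 85 mm) begins 54 mm behind the grasp point. The pads swing forward as they close: fully open they stand 13 mm farther back than shut.
Start: joints at [-1.26, 0.308, 1.634, -0, 1.2, -0.07], TCP at [232.264, -580.246, 239.272] pointing down, gripper open.
Joint ranges: [-3.06, 3.06], [-0.79, 1.96], [0.05, 2.63], [-1.19, 4.34], [0.05, 2.64], [-2.94, 2.94]. Speed limits (rad/s): [2.79, 2.79, 3.14, 3.14, 3.14, 3.14].

INTERFACE

Orientations are given as a unit quaternion [w, x, y, z].
In Python, from plant import r, vision, ticket, nets gives the robot as it stands.
- The arm moves only by the tool carry_out, never from a script. Its argument "series" is a list that holds one entry, the list of rows, each a list of 4 numbers: the shift along the tool's x, y, z in cm, then the turn about the tool's z in degrees. A call has 1 to 20 rows; each row is the pose to reach, as a shift and turn from the pose commanded when the call began, along the tool's axes at that moment; what a row does not reach only later rows make up. A row lasts 1/12 s, in which the tool goes at most 41.7 mm and 7.16 degrees, less where a joint would pass 70% of its speed; a pose out of reach is approached as far as the arm can. A call with a gripper value outside its range is refused whole. "fingers" is the opening, from 0 (shut) to 1 (fully open), set as the call begins (left out, the last holds). The fingers move at their own pace and stop on an object; the grip force is fixed at half the most. Time passes only in rows, so rows that repeat a pose let the fingers close. It gives the time, the measured TCP pose, the force and the opening at its end, in the units of the state.
- r.observe(): the state, without advancing time (a new reading comes with each control period).
- vision.camera(name): name is "side" or "top"; returns a dict with "frame" (420x560x3 uint8, blue, green, red), "range_z" (420x560 float32, mm along the optical axis (not along the pixel's ray), 0 where there is no reading), "mtx" (3x3 intrinsics, pixels), "R" (3x3) and "t" (3): a world point X has camera coordinates R X + t. Camera axes: x right, y down, z forward; pixel columns grow to the right and rows downward; lengths in mm; the calibration is good to about 2 mm. A picture is of the moment at which its call begins.
- ticket.close_job(): hands the job in, once; it reports no verdict.
Trained networks look in the newest picture that a camera, given by its name, has taken for a name from the list of things; names that differ only in an ending like _2 or _b are one class to them, and where a whole thing is asked for, a point or a joint stands for the part that bears it (a point fixed in the world has none). Each returns a list of dicts, best first, with "p" (0 to 1); they miss things now and then, are a little off and sometimes report something else, mostly with a low value. They report only what shows in the picture. A call takes as long as a camera call.
- nets.cut_out(camera, target): "mask" (420x560 bool, what is visible of it) and "centre" ([column, row] in pixels, amid what is visible of it).
The state is a dict: "time_s": time; "joint_positions": joint angles; "joint_velocities": joint speeds; "tau": joint torques, N m; "tcp_pos": TCP position; "eef_rot": TCP orientation; "force": force on the tool from outside, world axes, zero at the start; "torque": the same for the moment, N m; "opening": opening from 0.0 (shut) to 1.0 (fully open).
Only numpy, scipy, OpenCV 4.12 (cv2) and the standard library are available. Lean on these libraries where they do the work, as an engineer would, in place of code of your own. Each camera call takes 0.05 s, during which the arm holds its last target.

TASK

Two identical steel trays with an upright centre handle lie on the dining table. Take the loaded one, which carries the small katori and the pickle box, by its handle, slide it level through the open flared end of the tray holder, under the side lips, until it is fully home against the back stop, and let go. The katori and the pickle box must stay upright on the tray.

Things in the scene. Friction and masses are not known exactly. Their poses are not given: they have to be found in the camera images.
- tray_grip (a point): Grip point of the loaded steel tray: 170 (own x) x 110 mm (y), rim 12 mm high, 0.4 kg with its load, which rises 33 mm. An empty twin is a bystander. An upright handle plate, 30 mm along x, 12 mm thick along y, stands at the centre, its top 85 mm above the tray's underside; the point is in it, 65 mm above the underside, z up. Grip across y from above. Either end may go in first.
- holder_home (a point): Where the tray's grip point is when home, 73 mm above the table. x: slide direction, mouth to back stop; z up. Fixed holder: base 8 mm thick (tray slides on or over it), steel side channels 126 mm apart, from 85 mm before this point to the stop 85 mm beyond; mouth flares to 155 mm over 29 mm more. Lips over the sides: underside 37, top 42 mm above the table, 90 mm apart; no entry from above.
- katori_mid (a point): Centre (15 mm up) of the small white ceramic katori, 58 mm across and 30 mm high, loose on the loaded tray; z is up.
- pickle_mid (a point): Centre (15 mm up) of the small steel pickle box with a flap lid (shut, does not open), 43 by 55 by 30 mm, loose on the loaded tray; z is up.

How it is judged (in metres and radians):
On the way:
1. the loaded tray is part way in through the mouth of the holder, between base and lips (x of tray_grip in the frame of holder_home between -0.15 and -0.03 m and y of tray_grip in the frame of holder_home between -0.02 and 0.02 m and z of tray_grip in the frame of holder_home between -0.008 and 0.024 m), for 0.1 s.
At the end, for the whole second after the job is handed in: The loaded tray lies flat in the holder, within 15 mm of fully home along the slide and 15 mm across, within 8 mm in height and 10 degrees in heading, released, with the katori and the pickle box upright (within 11 degrees) on it (x of tray_grip in the frame of holder_home between -0.015 and 0.01 m and y of tray_grip in the frame of holder_home between -0.015 and 0.015 m and z of tray_grip in the frame of holder_home between -0.008 and 0.008 m and angle between the x axis of tray_grip and the x axis of holder_home, either way round below 0.17 rad and angle between tray_grip's own z axis and vertical below 0.1 rad and z of katori_mid in the frame of tray_grip between -0.059 and -0.037 m and horizontal distance between each of katori_mid, pickle_mid and tray_grip below 0.08 m and angle between each of katori_mid, pickle_mid's own z axis and vertical below 0.2 rad and z of pickle_mid in the frame of tray_grip between -0.059 and -0.037 m and contact force between the fingers and anything else below 0.5 N); the robot touches nothing.
It fails at once if the katori or the pickle box is tipped (more than 30 degrees) (angle between any of katori_mid, pickle_mid's own z axis and vertical above 0.52 rad).
It also fails if it takes over 45 s, if anything falls off the work surface, if the arm or the gripper's body presses on something with over 40 N, if the wrist force passes 120 N, or if a joint passes its speed limit or range.

## Working session

There is one attempt and no reset: what is moved stays moved. The work goes in short steps, Python scripts to look and compute and a tool call to move; the robot and the scene stay as the last step left them, time stands still between calls to the robot, and variables do not carry over. Pictures are saved under pics/ and viewed, and the job is handed in when it is done.

Besides the shell and the picture viewer there is one more tool, called by a JSON object that holds its "api" and its "payload". carry_out: Moves the arm, as the interface text tells. Its arguments: {"type":"object","properties":{"series":{"type":"array","items":{"type":"array","items":{"type":"array","items":{"type":"number"}}}},"fingers":{"type":"number"}},"required":["series"]}

```bash
mkdir -p pics; ls
python3 - <<'E'
from plant import r, vision, ticket, nets
import cv2,numpy as np
s=r.observe();print(s)
for n in("top","side"):
    c=vision.camera(n);cv2.imwrite(f"pics/{n}0.png",c["frame"]);np.savez(f"{n}0.npz",**c)
    print(n,c["mtx"],c["R"],c["t"])
    for t in("tray_grip","holder_home","katori_mid","pickle_mid"):
        try:
            for d in nets.cut_out(n,t): print(n,t,d["p"],d["centre"],d["mask"].sum())
        except Exception as e: print(t,e)
print(r.observe()["time_s"])
E
```

```text
pics
{'time_s': 0.0, 'joint_positions': array([-1.25967005e+00,  3.09044208e-01,  1.63521530e+00,  2.11712213e-06,
        1.19972908e+00, -6.96913718e-02]), 'joint_velocities': array([-7.26397588e-06,  6.72073575e-05, -8.65921169e-04,  1.42012869e-03,
       -5.78983945e-04, -3.65229155e-04]), 'tau': array([ 3.06382162e-04, -4.15252447e+01, -2.76661205e+01, -1.28600789e-05,
        1.02265968e-02, -1.34827030e-06]), 'tcp_pos': array([ 232.02534046, -579.44158847,  238.00897673]), 'eef_rot': array([-1.18936839e-03,  9.81926311e-01,  1.89259831e-01, -1.43285763e-04]), 'force': array([0.24267239, 0.48436982, 0.40731411]), 'torque': array([-0.0102125 ,  0.05152959,  0.04508109]), 'opening': 0.9952056995917982}
top [[392.73387738   0.         281.67601285]
 [  0.         392.73387738 209.80145253]
 [  0.           0.           1.        ]] [[ 0.02780352 -0.9995896  -0.00689965]
 [-0.99413859 -0.02692917 -0.10470572]
 [ 0.10447695  0.00977039 -0.99447931]] [-68.89872424 537.66208891 732.90041744]
top tray_grip 0.71 [382.3, 164.5] 3325
top holder_home 0.55 [172.5, 191.5] 6938
top katori_mid 0.65 [412.7, 159.8] 603
top pickle_mid 0.82 [361.4, 171.6] 713
side [[442.85610859   0.         280.27650824]
 [  0.         442.85610859 209.29219899]
 [  0.           0.           1.        ]] [[-0.99223921 -0.12409556  0.00785144]
 [-0.09440626  0.71074639 -0.69708467]
 [ 0.08092472 -0.69241596 -0.71694583]] [515.41401216 156.38596676 974.99029268]
side tray_grip 0.92 [249.8, 174.8] 1349
side holder_home 0.88 [245.9, 319.6] 5933
side katori_mid 0.54 [241.7, 154.6] 169
side pickle_mid 0.57 [251.2, 184.0] 424
0.5
```

View pics/top0.png

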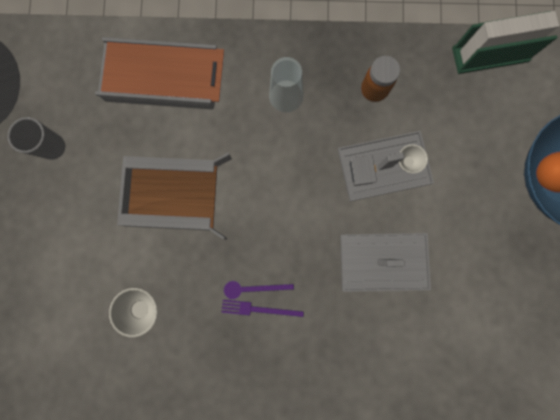

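View pics/side0.png

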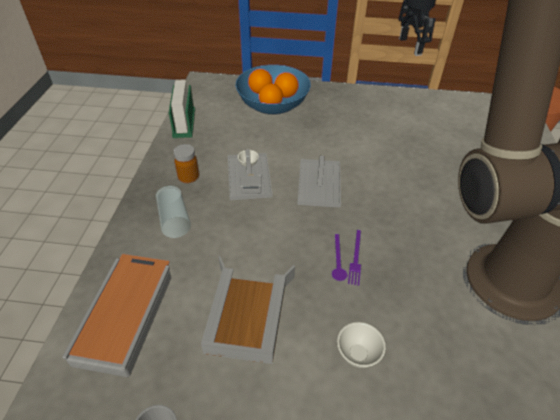

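Top view: the loaded tray is at about (385,165), turned slightly, with the katori at (413,159) and the pickle box at (362,171). The empty twin is at (385,262). The wooden-based holder is at (170,193), with its flared mouth facing right, toward −y. The red item at top left is something else. Next I'll measure poses.

```bash
cat > h.py <<'E'
import numpy as np,cv2
def cloud(c):
    K=c["mtx"];z=c["range_z"];v,u=np.mgrid[0:z.shape[0],0:z.shape[1]]
    P=np.stack([(u-K[0,2])/K[0,0]*z,(v-K[1,2])/K[1,1]*z,z],-1)
    W=(P-c["t"])@c["R"]
    W[z==0]=np.nan
    return W
def rect(p):
    (c,s,a)=cv2.minAreaRect(p[:,:2].astype(np.float32)); return np.round(c,1),np.round(s,1),round(a,2)
E
python3 - <<'E'
from h import *
from plant import nets,vision
for n in("top","side"):
    c=vision.camera(n);W=cloud(c)
    np.savez(n+"1.npz",W=W,**c)
    M={}
    for t in("tray_grip","holder_home","katori_mid","pickle_mid"):
        d=nets.cut_out(n,t)
        if not d: print("miss",t);continue
        m=d[0]["mask"];p=W[m];p=p[~np.isnan(p[:,0])]
        print(n,t,d[0]["p"],"med",np.median(p,0).round(1),rect(p),np.percentile(p[:,2],[1,10,25,50,75,90,99]).round(0))
    # handle of the trays: tall points in the region
    reg=(W[...,2]>45)&(W[...,2]<100)&(W[...,1]<-100)&(W[...,1]>-420)&(W[...,0]>350)&(W[...,0]<640)
    k,l,st,ce=cv2.connectedComponentsWithStats(reg.astype(np.uint8))
    for i in range(1,k):
        if st[i,4]>15:
            p=W[l==i];print(" tall",st[i],np.nanmean(p,0).round(1),rect(p),p[:,2].max())
            q=p[p[:,2]>75]
            if len(q)>4:print("   top",q.mean(0).round(1),rect(q),len(q))
    reg=(abs(W[...,0]-500)<250)&(abs(W[...,1]+50)<400)
    print("table z",np.nanpercentile(W[reg][:,2],[10,30,50]))
E
```

```text
top tray_grip 0.64 med [ 630.9 -256.6    2.8] (array([ 639.2, -260.8]), array([113.2, 175.7]), 13.45) [-1.  0.  1.  3.  8. 12. 84.]
top holder_home 0.72 med [569.8 170.2   8.5] (array([565.1, 164.8]), array([225.3, 164.1]), 89.1) [ 4.  6.  7.  9. 40. 42. 44.]
top katori_mid 0.81 med [ 650.5 -312.5   17.1] (array([ 647.6, -306.2]), array([56. , 63.1]), 55.71) [ 3.  6. 10. 17. 28. 32. 82.]
top pickle_mid 0.96 med [ 621.1 -209.7   31.6] (array([ 625.8, -209.4]), array([61.3, 48.4]), 9.86) [ 3. 29. 30. 32. 33. 33. 35.]
 tall [382 155  22  11 166] [ 633.9 -255.    73.5] (array([ 633.8, -258.1]), array([11.9, 30.1]), 0.08) 85.93593655165374
   top [ 634.8 -256.3   82.5] (array([ 633.8, -258.2]), array([11.9, 29.8]), 0.08) 98
 tall [382 259  22   7 151] [ 446.  -254.5   78.3] (array([ 446. , -257.2]), array([11.2, 29. ]), 3.76) 87.58348170866142
   top [ 446.  -257.3   83.1] (array([ 446.2, -257.3]), array([10.5, 28.6]), 1.74) 117
table z [-2.50881483 -1.38942034 -0.5329156 ]
side tray_grip 0.71 med [ 635.2 -254.     3.5] (array([ 639.1, -268.7]), array([116.7, 197.8]), 14.29) [-2.  0.  2. 
[... 170 characters left out ...]
 [ 643.4 -319.1   23.1] (array([ 646.4, -307.8]), array([52.4, 55.2]), 10.83) [ 7. 12. 17. 23. 29. 32. 34.]
side pickle_mid 0.81 med [ 622.9 -199.2   31. ] (array([ 623.8, -210.4]), array([54.4, 49.8]), 9.01) [ 3. 10. 24. 31. 32. 34. 35.]
 tall [246 149   5  20  67] [ 634.5 -249.7   71.5] (array([ 635.9, -257.8]), array([10.4, 30.7]), 6.24) 87.09685296001386
   top [ 635.1 -253.7   82.5] (array([ 636. , -258.4]), array([10.4, 29.4]), 6.24) 33
 tall [319 156   5  19  86] [ 446.2 -250.4   71.7] (array([ 447.2, -256.7]), array([11.5, 28.3]), 8.88) 86.59788491239911
   top [ 446.6 -254.5   82.5] (array([ 447.3, -257. ]), array([10. , 28.2]), 4.51) 42
table z [-2.6346861  -1.40923519 -0.48442872]
```

Run:
```python
import cv2
a=cv2.imread('pics/top0.png')
b=cv2.resize(a[115:305,85:255],None,fx=3.1,fy=3.1,interpolation=cv2.INTER_CUBIC)*1.0
cv2.imwrite('pics/hold.png',(b*1.5).clip(0,255))
b=cv2.resize(a[115:305,325:445],None,fx=3.1,fy=3.1,interpolation=cv2.INTER_CUBIC)*1.0
cv2.imwrite('pics/tray.png',(b*1.5).clip(0,255))
```

```text
[ WARN:0@0.056] global loadsave.cpp:1063 imwrite_ Unsupported depth image for selected encoder is fallbacked to CV_8U.
```

View pics/tray.png

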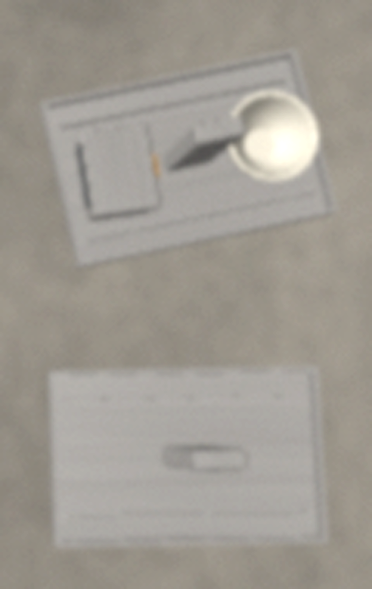

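View pics/hold.png

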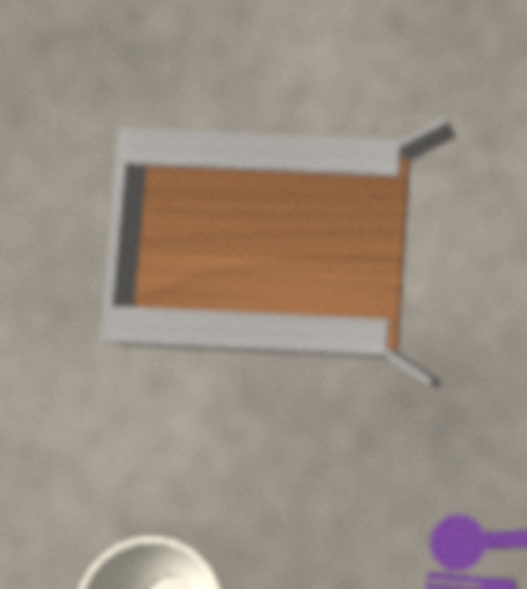

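Run:
```python
from h import *
from scipy.optimize import minimize
for n in("top","side"):
    d=np.load(n+"1.npz");W=d["W"]
    # tray rim: points z in 6..20 in region
    q=W[(abs(W[...,0]-637)<90)&(abs(W[...,1]+259)<110)&(W[...,2]>7)&(W[...,2]<14)]
    print(n,"rim",len(q),rect(q))
    # lips: z 36..46
    q=W[(abs(W[...,0]-567)<110)&(W[...,1]>20)&(W[...,1]<300)&(W[...,2]>37)&(W[...,2]<47)]
    print(n,"lips",len(q),rect(q),q[:,:2].min(0),q[:,:2].max(0))
    # side wise outlines
    for s,nm in((q[:,0]>567,'far'),(q[:,0]<567,'near')):
        p=q[s];print(nm,len(p),rect(p))
        for y in range(30,270,15):
            k=p[abs(p[:,1]-y)<7.5]
            if len(k):print("  y",y,k[:,0].min().round(1),k[:,0].max().round(1),len(k))
    q=q[q[:,1]>190];
    for x in range(500,640,15):
        k=q[abs(q[:,0]-x)<7.5]
        if len(k):print("  stop x",x,k[:,1].min().round(1),k[:,1].max().round(1))
```

```text
top rim 856 (array([ 637.5, -258.9]), array([110.5, 170.9]), 13.76)
top lips 2402 (array([566.4, 156.4]), array([205.2, 166.8]), 89.05) [481.36728679  52.48450357] [648.08360166 260.01056778]
far 1200 (array([607.7, 155.2]), array([ 66.8, 210.1]), 3.87)
  y 45 645.4 645.4 1
  y 60 635.9 648.1 22
  y 75 610.1 639.2 39
  y 90 609.9 631.3 85
  y 105 610.4 632.7 91
  y 120 610.3 632.8 96
  y 135 610.7 632.3 87
  y 150 611.2 634.0 90
  y 165 610.9 633.2 90
  y 180 611.8 633.1 88
  y 195 612.3 634.5 90
  y 210 612.3 634.4 95
  y 225 613.3 633.5 86
  y 240 612.7 635.1 94
  y 255 567.6 634.5 146
near 1202 (array([524. , 156.3]), array([209.6,  64.3]), 84.03)
  y 60 481.4 492.4 20
  y 75 490.4 499.7 19
  y 90 499.0 520.2 92
  y 105 498.8 520.1 95
  y 120 498.7 519.7 88
  y 135 499.8 521.1 93
  y 150 499.3 520.9 94
  y 165 500.8 520.4 85
  y 180 500.6 521.7 92
  y 195 500.2 521.6 94
  y 210 501.5 521.0 88
  y 225 501.1 522.6 94
  y 240 501.0 522.3 90
  y 255 502.3 566.4 158
  stop x 500 190.2 258.2
  stop x 515 190.1 260.0
  stop x 530 217.6 258.7
  stop x 545 251.0 258.5
  stop x 560 250.7 25
[... 659 characters left out ...]
 225 613.5 635.7 87
  y 240 613.9 636.5 91
  y 255 567.9 636.1 156
near 1035 (array([525.1, 156. ]), array([209.2,  64.5]), 84.45)
  y 60 483.1 491.0 13
  y 75 490.4 520.8 22
  y 90 499.2 521.3 66
  y 105 499.5 521.5 64
  y 120 499.9 521.8 66
  y 135 500.0 522.3 69
  y 150 500.4 522.4 76
  y 165 500.6 522.7 73
  y 180 501.2 523.1 74
  y 195 501.4 523.1 81
  y 210 501.6 523.6 85
  y 225 501.9 523.7 86
  y 240 502.2 524.1 92
  y 255 502.7 566.8 168
  stop x 500 190.7 258.5
  stop x 515 190.1 258.1
  stop x 530 194.9 258.5
  stop x 545 250.0 257.2
  stop x 560 249.9 257.2
  stop x 575 250.2 256.8
  stop x 590 249.0 256.1
  stop x 605 249.0 256.5
  stop x 620 190.1 255.9
  stop x 635 190.5 255.9
```

```bash
cat >> h.py <<'E'
from scipy.spatial.transform import Rotation as Ro
def plan(s,target,heading):
    w,x,y,z=s["eef_rot"];R=Ro.from_quat([x,y,z,w]).as_matrix()
    d=R.T@(np.array(target)-s["tcp_pos"])/10
    h=np.degrees(np.arctan2(R[1,0],R[0,0]))
    print("t",round(s["time_s"],2),"tcp",s["tcp_pos"].round(1),"head",h.round(2),"tilt",np.degrees(np.arccos(-R[2,2])).round(2),"F",s["force"].round(1),"op",round(s["opening"],3))
    print("shift cm",d.round(2),"turn",-((heading-h+180)%360-180))
E
python3 - <<'E'
from h import *
from plant import r
plan(r.observe(),[636,-258.5,150],103.5)
E
```

```text
t 1.0 tcp [ 232.2 -580.3  239.3] head 21.82 tilt 0.0 F [-1.3 -0.9 -0.1] op 0.999
shift cm [ 49.44 -14.87   8.92] turn -81.68181585591554
```

{"api": "carry_out", "payload": {"series": [[[1.5,-0.5,0.2,-3],[4,-1.3,0.6,-8],[7.5,-2.3,1.2,-14],[11,-3.3,1.9,-20],[14.5,-4.4,2.6,-26],[18,-5.4,3.2,-32],[21.5,-6.5,3.9,-38],[25,-7.5,4.5,-44],[28.5,-8.6,5.1,-50],[32,-9.6,5.8,-56],[35.5,-10.7,6.4,-62],[39,-11.7,7,-68],[42.5,-12.8,7.7,-74],[45.5,-13.7,8.2,-78],[48,-14.4,8.7,-80],[49,-14.8,8.9,-81.7],[49.4,-14.9,8.9,-81.7],[49.4,-14.9,8.9,-81.7]]], "fingers": 1}}

```text
time_s: 2.5
tcp_pos: [635.6, -257.9, 150.0]
eef_rot: [-0.0, 0.619, 0.786, -0.0]
force: [0.5, -0.0, 0.5]
opening: 0.997
```

Run:
```python
from h import *
from plant import r,vision
c=vision.camera("side");cv2.imwrite("pics/s2.png",c["frame"])
W=cloud(c)
plan(r.observe(),[636,-258.5,54],103.5)
reg=(W[...,2]>60)&(W[...,2]<100)&(abs(W[...,1]+258)<40)&(abs(W[...,0]-636)<25)
p=W[reg];print(len(p),rect(p),p[:,2].max())
```

```text
t 2.55 tcp [ 635.  -258.8  150.3] head 103.5 tilt 0.05 F [0.  0.5 0.1] op 1.0
shift cm [0.01 0.11 9.63] turn 0.0009049458901131402
69 (array([ 637.7, -259. ]), array([12. , 34.1]), 13.56) 87.25078432892441
```

View pics/s2.png

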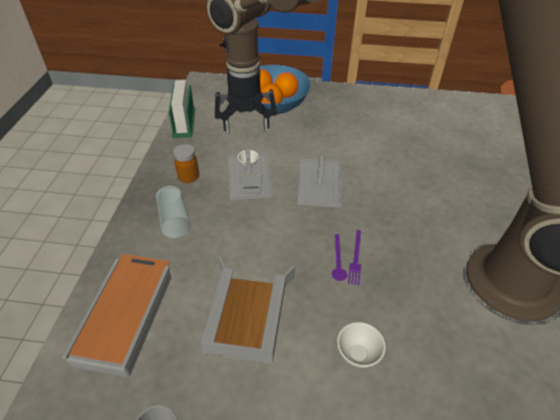

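{"api": "carry_out", "payload": {"series": [[[0,0,1,0],[0,0,2.2,0],[0,0,3.6,0],[0,0,5,0],[0,0,6.4,0],[0,0,7.6,0],[0,0,8.6,0],[0,0,9.2,0],[0,0,9.5,0],[0,0,9.5,0],[0,0,9.5,0]]]}}

```text
time_s: 3.47
tcp_pos: [636.0, -258.4, 55.6]
eef_rot: [0.0, 0.619, 0.785, 0.0]
force: [-0.4, 0.1, -0.5]
opening: 0.999
```

The side view shows the open gripper centred above the handle at about (247,150), with the fingers on either side. The descent ended without contact, so I'll close now.

{"api": "carry_out", "payload": {"series": [[[0,0,0,0],[0,0,0,0],[0,0,0,0],[0,0,0,0],[0,0,0,0],[0,0,0,0],[0,0,0,0],[0,0,0,0],[0,0,0,0],[0,0,0,0],[0,0,0,0],[0,0,0,0]]], "fingers": 0}}

```text
time_s: 4.47
tcp_pos: [635.7, -258.3, 55.5]
eef_rot: [0.0, 0.619, 0.785, 0.0]
force: [0.7, -0.0, 1.4]
opening: 0.13
```

Run:
```python
from h import *
from plant import r,vision
c=vision.camera("side");cv2.imwrite("pics/s3.png",c["frame"][90:260,150:380].repeat(3,0).repeat(3,1))
plan(r.observe(),[636,-258.5,84],103.5)
```

```text
t 4.52 tcp [ 635.8 -258.3   55.5] head 103.52 tilt 0.03 F [0.3 0.5 1.2] op 0.131
shift cm [-0.02  0.02 -2.85] turn 0.015454262792729878
```

View pics/s3.png

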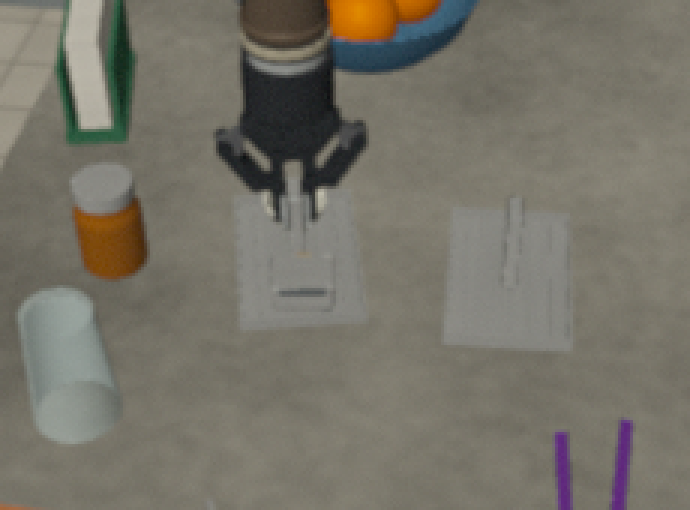

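{"api": "carry_out", "payload": {"series": [[[0,0,-0.1,0],[0,0,-0.3,0],[0,0,-0.7,0],[0,0,-1.1,0],[0,0,-1.5,0],[0,0,-1.9,0],[0,0,-2.2,0],[0,0,-2.4,0],[0,0,-2.5,0],[0,0,-2.5,0]]]}}

```text
time_s: 5.35
tcp_pos: [635.7, -258.4, 80.8]
eef_rot: [0.0, 0.619, 0.785, 0.0]
force: [-0.7, -0.4, -4.4]
opening: 0.13
```

Run:
```python
from h import *
from plant import r,vision
c=vision.camera("side");cv2.imwrite("pics/s4.png",c["frame"][90:260,150:380].repeat(3,0).repeat(3,1))
W=cloud(c)
q=W[(abs(W[...,0]-637)<90)&(W[...,1]>-260)&(abs(W[...,1]+259)<110)&(W[...,2]>15)&(W[...,2]<48)]
print(rect(q))
# plane of tray floor
k=q[q[:,2]<36];A=np.c_[k[:,:2]-k[:,:2].mean(0),np.ones(len(k))]
print(np.linalg.lstsq(A,k[:,2],rcond=None)[0],len(k))
plan(r.observe(),[563.2,-50,80.5],89)
```

```text
(array([ 628.6, -222.7]), array([111. ,  98.9]), 12.46)
[-4.18031316e-03  2.85582356e-02  2.93446908e+01] 587
t 5.4 tcp [ 635.5 -258.4   80.5] head 103.52 tilt 0.01 F [ 0.2  0.  -4.5] op 0.129
shift cm [ 2.195e+01 -2.160e+00 -1.000e-02] turn 14.518209657047834
```

View pics/s4.png

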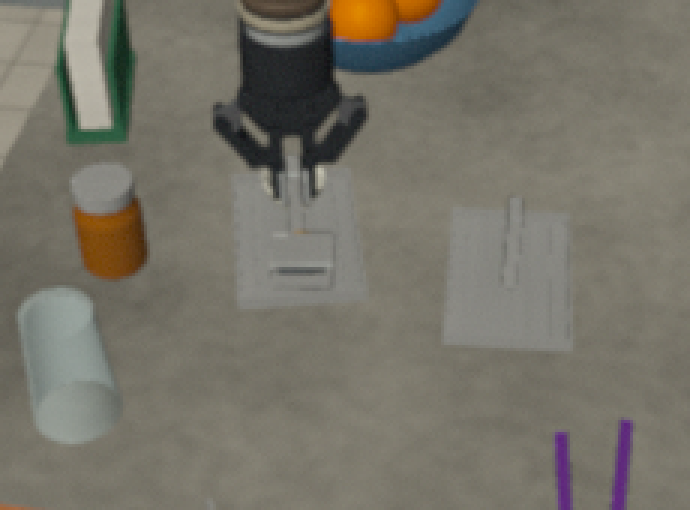

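The tray is lifted level, the force of 4.5 N matches its weight, and the load is in place. Next I'll carry it to just in front of the mouth, squared up.

{"api": "carry_out", "payload": {"series": [[[0.2,0,0,0.2],[0.6,-0.1,0,0.5],[1.3,-0.1,0,1],[2.3,-0.2,0,1.6],[3.5,-0.3,0,2.4],[5,-0.5,0,3.4],[6.6,-0.7,0,4.4],[8.2,-0.8,0,5.4],[9.8,-1,0,6.5],[11.4,-1.1,0,7.6],[13,-1.3,0,8.7],[14.6,-1.4,0,9.8],[16.2,-1.6,0,10.9],[17.8,-1.8,0,12],[19.2,-1.9,0,12.9],[20.4,-2,0,13.6],[21.2,-2.1,0,14.1],[21.7,-2.1,0,14.4],[21.9,-2.2,0,14.5],[21.9,-2.2,0,14.5]]]}}

```text
time_s: 7.07
tcp_pos: [562.7, -50.2, 80.4]
eef_rot: [0.0, 0.713, 0.701, -0.0]
force: [-0.3, -0.5, -3.8]
opening: 0.131
```

```bash
cat > look.py <<'E'
from h import *
from plant import r,vision
import sys
n=sys.argv[1];cx,cy,cz=map(float,sys.argv[2:5]);tgt=list(map(float,sys.argv[5:8]))
for k in("side","top"):
    c=vision.camera(k);cv2.imwrite(f"pics/{k}{n}.png",c["frame"])
    W=cloud(c)
    # cz: tray underside height; floor/rim band
    q=W[(abs(W[...,0]-cx)<75)&(abs(W[...,1]-cy)<110)&(W[...,2]>cz-1)&(W[...,2]<cz+16)]
    print(k,len(q),rect(q))
    if k=="side":
        e=q[(q[:,1]>cy)&(q[:,1]<cy+80)]
        for y in range(int(cy)+20,int(cy)+85,15):
            w=e[abs(e[:,1]-y)<7]
            if len(w):print("  y",y,"x",w[:,0].min().round(1),w[:,0].max().round(1),"mid",(w[:,0].min()/2+w[:,0].max()/2).round(1))
        print("  front edge",np.percentile(q[:,1],[97,99,100]).round(1))
    m=(abs(W[...,0]-cx)<9)&(abs(W[...,1]-cy)<22)&(W[...,2]>cz+50)&(W[...,2]<cz+92)
plan(r.observe(),tgt,89)
E
python3 look.py 5 563 -50 25 567 165 68.5
```

```text
side 1773 (array([564.4, -51.8]), array([173.7, 110.4]), 89.05)
  y -30 x 509.8 619.6 mid 564.7
  y -15 x 510.0 620.0 mid 565.0
  y 0 x 510.7 620.1 mid 565.4
  y 15 x 510.3 619.7 mid 565.0
  y 30 x 510.6 620.3 mid 565.4
  front edge [32.5 33.7 35.5]
top 959 (array([559.8, -36.6]), array([140.7, 101.9]), 89.15)
t 7.17 tcp [563.2 -50.9  80.4] head 89.01 tilt 0.04 F [ 0.6  0.1 -4. ] op 0.133
shift cm [2.16e+01 1.00e-02 1.18e+00] turn 0.011649529820601856
```

View pics/side5.png

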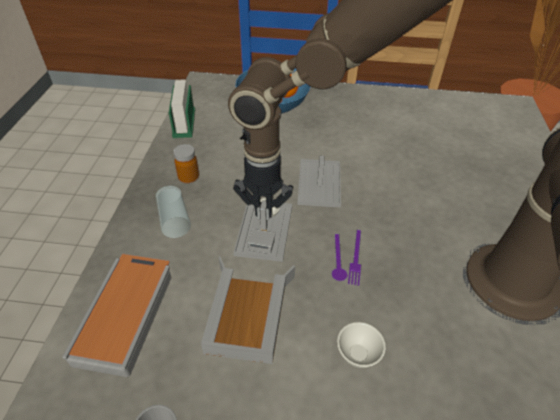

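View pics/top5.png

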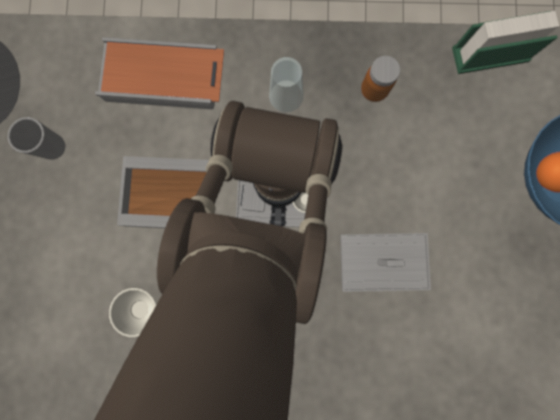

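The tray is square to the holder (89.05° against about 89.0°) and within 1 mm of its centreline in the side camera. I'll lower it 12 mm, then go in part way.

{"api": "carry_out", "payload": {"series": [[[0,0,0.2,0],[0,0,0.6,0],[0,0,1,0],[0.2,0,1.2,0],[0.6,0,1.2,0],[1.2,0,1.2,0],[2,0,1.2,0],[2.9,0,1.2,0],[3.8,0,1.2,0],[4.7,0,1.2,0],[5.6,0,1.2,0],[6.5,0,1.2,0],[7.4,0,1.2,0],[8.3,0,1.2,0],[9.2,0,1.2,0],[10,0,1.2,0],[10.6,0,1.2,0],[10.9,0,1.2,0],[11,0,1.2,0],[11,0,1.2,0]]]}}

```text
time_s: 8.83
tcp_pos: [564.8, 59.6, 68.3]
eef_rot: [0.0, 0.713, 0.701, -0.0]
force: [-0.6, 1.2, -3.9]
opening: 0.131
```

```bash
python3 look.py 6 565 59 13 567 165 68.5
python3 - <<'E'
import cv2
a=cv2.imread('pics/side6.png')[170:370,170:340];cv2.imwrite('pics/side6z.png',cv2.resize(a,None,fx=3,fy=3,interpolation=cv2.INTER_CUBIC))
E
```

```text
side 1796 (array([562.2,  77.5]), array([145.6, 184. ]), 13.41)
  y 79 x 491.9 616.1 mid 554.0
  y 94 x 499.4 616.2 mid 557.8
  y 109 x 499.7 616.3 mid 558.0
  y 124 x 500.0 616.4 mid 558.2
  y 139 x 526.4 614.9 mid 570.7
  front edge [142.3 143.2 157.3]
top 1966 (array([556.8,  59. ]), array([170.6, 127.2]), 89.02)
t 8.93 tcp [564.8  59.2  68.3] head 89.01 tilt 0.01 F [-0.7  0.8 -4.1] op 0.133
shift cm [10.59  0.04 -0.03] turn 0.005418881788671115
```

View pics/side6z.png

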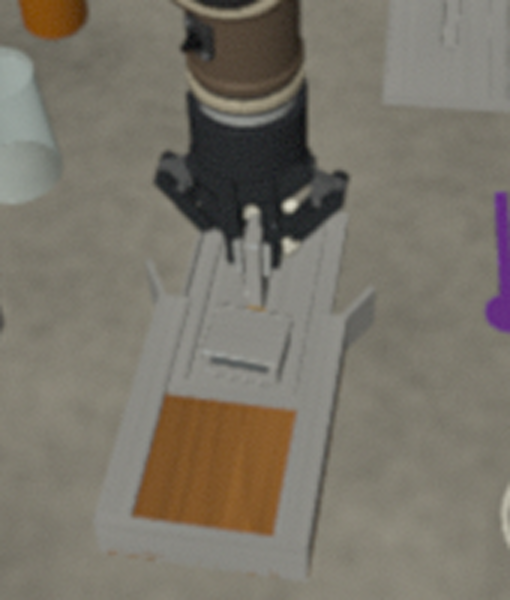

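The front is under both lips with no contact force. I'll continue to just short of the stop.

{"api": "carry_out", "payload": {"series": [[[0.2,0,0,0],[0.6,0,0,0],[1.2,0,0,0],[2,0,0,0],[2.8,0,0,0],[3.6,0,0,0],[4.4,0,0,0],[5.2,0,0,0],[6,0,0,0],[6.8,0,0,0],[7.6,0,0,0],[8.4,0,0,0],[9.1,0,0,0],[9.6,0,0,0],[9.9,0,0,0],[10.1,0,0,0],[10.2,0,0,0],[10.2,0,0,0]]]}}

```text
time_s: 10.43
tcp_pos: [566.6, 161.4, 68.2]
eef_rot: [0.0, 0.713, 0.701, -0.0]
force: [-0.1, -0.6, -3.8]
opening: 0.131
```

```bash
python3 look.py 7 567 161 13 567 165 68.5
python3 - <<'E'
import cv2
a=cv2.imread('pics/side7.png')[200:370,170:340];cv2.imwrite('pics/side7z.png',cv2.resize(a,None,fx=3.5,fy=3.5,interpolation=cv2.INTER_CUBIC))
E
```

```text
side 1907 (array([565., 164.]), array([189.2, 133.8]), 87.1)
  y 181 x 501.2 618.4 mid 559.8
  y 196 x 501.4 617.7 mid 559.6
  y 211 x 501.6 618.0 mid 559.8
  y 226 x 501.8 618.3 mid 560.1
  y 241 x 502.1 616.5 mid 559.3
  front edge [256.6 257.1 258.8]
top 2139 (array([571.3, 157.2]), array([195.2, 148.4]), 87.58)
t 10.53 tcp [566.5 161.1  68.3] head 89.0 tilt 0.01 F [-0.3 -0.3 -3.6] op 0.131
shift cm [ 0.39  0.04 -0.02] turn 0.0017816672113895038
```

View pics/side7z.png

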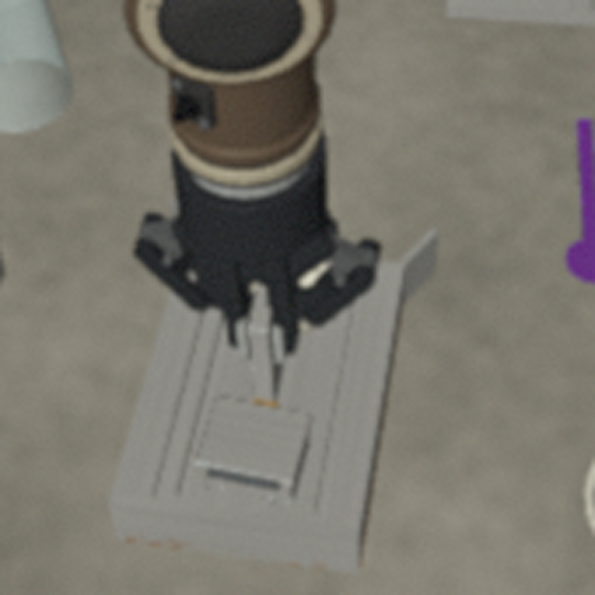

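The tray is about 4 mm from home. I'll creep forward and feel for the stop.

{"api": "carry_out", "payload": {"series": [[[0.1,0,0,0],[0.2,0,0.1,0],[0.3,0,0.2,0],[0.4,0,0.3,0],[0.4,0,0.4,0],[0.4,0,0.4,0]]]}}

```text
time_s: 11.03
tcp_pos: [566.4, 165.5, 63.9]
eef_rot: [-0.0, 0.713, 0.701, -0.0]
force: [-0.8, -0.1, -3.4]
opening: 0.135
```

{"api": "carry_out", "payload": {"series": [[[0,0,0.05,0],[0,0,0.1,0],[0.1,0,0.1,0],[0.1,0,0.1,0],[0.1,0,0.1,0]]]}}

```text
time_s: 11.45
tcp_pos: [566.9, 166.5, 63.5]
eef_rot: [0.0, 0.713, 0.701, 0.0]
force: [0.6, 0.4, -3.0]
opening: 0.13
```

{"api": "carry_out", "payload": {"series": [[[0,0,0.05,0],[0,0,0.1,0],[0.1,0,0.1,0],[0.1,0,0.1,0],[0.1,0,0.1,0]]]}}

```text
time_s: 11.87
tcp_pos: [567.2, 167.1, 63.5]
eef_rot: [0.0, 0.713, 0.701, 0.0]
force: [-2.4, -3.0, 5.0]
opening: 0.134
```

Both the base (Fz +5 N) and the stop (Fy −3 N) are in contact. I'll relieve slightly, then release.

{"api": "carry_out", "payload": {"series": [[[0,0,-0.05,0],[0,0,-0.05,0]]]}}

```text
time_s: 12.03
tcp_pos: [567.2, 167.1, 63.5]
eef_rot: [0.0, 0.713, 0.701, 0.0]
force: [-1.6, -2.6, 5.4]
opening: 0.13
```

{"api": "carry_out", "payload": {"series": [[[0,0,0,0],[0,0,0,0],[0,0,0,0],[0,0,0,0],[0,0,0,0],[0,0,0,0],[0,0,0,0],[0,0,0,0],[0,0,0,0],[0,0,0,0]]], "fingers": 1}}

```text
time_s: 12.87
tcp_pos: [566.7, 167.4, 62.8]
eef_rot: [-0.0, 0.713, 0.701, 0.0]
force: [0.8, -0.3, 0.2]
opening: 1.003
```

{"api": "carry_out", "payload": {"series": [[[0,0,-0.4,0],[0,0,-1,0],[0,0,-1.8,0],[0,0,-3,0],[0,0,-4.5,0],[0,0,-6,0],[0,0,-8,0],[0,0,-10,0],[0,0,-12,0],[0,0,-13,0],[0,0,-13,0]]]}}

```text
time_s: 13.78
tcp_pos: [569.2, 168.0, 197.2]
eef_rot: [0.002, 0.713, 0.701, 0.003]
force: [1.1, 0.0, 0.0]
opening: 1.001
```

Run:
```python
from h import *
from plant import r,vision,nets
plan(r.observe(),[200,0,0],89)
for k in("side","top"):
    c=vision.camera(k);W=cloud(c);cv2.imwrite(f"pics/{k}8.png",c["frame"])
    q=W[(abs(W[...,0]-567)<25)&(abs(W[...,1]-165)<25)&(W[...,2]>85)&(W[...,2]<100)]
    if len(q): print(k,"handle top",len(q),rect(q),np.median(q[:,2]))
    for t in("katori_mid","pickle_mid","tray_grip"):
        for d in nets.cut_out(k,t)[:2]:
            p=W[d["mask"]];p=p[~np.isnan(p[:,0])];print(k,t,d["p"],rect(p),np.percentile(p[:,2],[5,50,95]).round(0))
a=cv2.imread('pics/side8.png')[170:370,170:370];cv2.imwrite('pics/side8z.png',cv2.resize(a,None,fx=3,fy=3,interpolation=cv2.INTER_CUBIC))
```

```text
t 13.78 tcp [569.2 168.  197.2] head 89.02 tilt 0.45 F [1.1 0.  0. ] op 1.001
shift cm [-17.47 -36.78  19.41] turn 0.020971231273904323
side handle top 98 (array([568.5, 165.4]), array([31.6, 11.7]), 89.24) 91.72727998673949
side katori_mid 0.97 (array([567.3, 117.7]), array([56.5, 56.3]), 45.89) [14. 29. 41.]
side pickle_mid 0.68 (array([567.1, 219.6]), array([57.4, 53.9]), 84.14) [17. 40. 42.]
side tray_grip 0.61 (array([570.4, 164.9]), array([171.7,  97.4]), 89.16) [ 8. 11. 84.]
top handle top 123 (array([568. , 166.3]), array([30.8, 12.2]), 88.53) 91.70941157285418
top katori_mid 0.95 (array([565.7, 117.4]), array([54.4, 53. ]), 56.71) [14. 24. 40.]
top pickle_mid 0.83 (array([566.8, 209.6]), array([60.9, 55.7]), 67.56) [30. 40. 42.]
top tray_grip 0.82 (array([566.2, 166.7]), array([171.7, 106.2]), 89.48) [ 8. 11. 81.]
```

View pics/side8z.png

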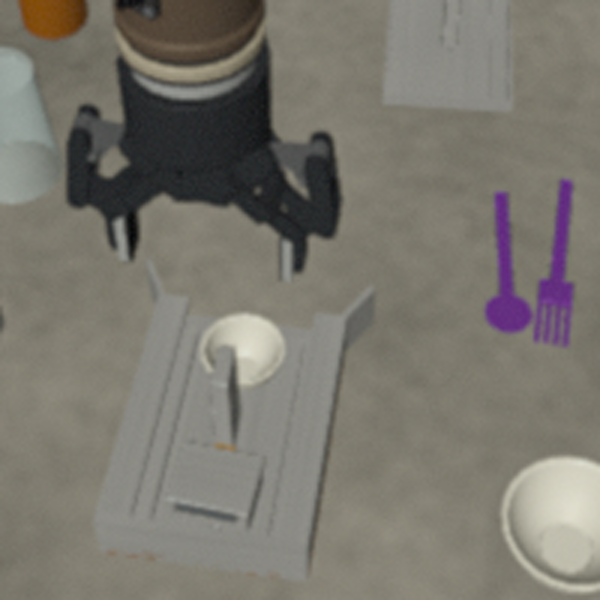

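The tray is home. The handle measures (568,166), its top is at about 92 mm (93 mm nominal), and its heading is about 89°. The katori, near (243,350) in the crop, and the pickle box, near (215,480), are upright, and the gripper is clear.

{"api": "carry_out", "payload": {"series": [[[0,0,0,0],[0,0,0,0],[0,0,0,0],[0,0,0,0]]]}}

```text
time_s: 14.52
tcp_pos: [566.6, 167.4, 192.7]
eef_rot: [-0.0, 0.713, 0.701, -0.0]
force: [0.2, 0.4, -0.6]
opening: 0.999
```

```bash
python3 -c "
from plant import r,ticket
s=r.observe();print(s['time_s'],s['force'],s['joint_velocities'].round(3));print(ticket.close_job())"
```

```text
14.5167 [ 0.24832368  0.39121235 -0.60228215] [ 0.    -0.003 -0.    -0.     0.001 -0.001]
the job is handed in; nothing more can be done
None
```

The loaded tray is home in the holder, released, with the katori and pickle box upright on it. I handed the job in at 14.5 s of the 45 s allowed; no verdict was reported.

I gripped the tray by its handle, lifted it 25 mm and squared it to the holder. I slid it in about 5 mm above the base, under the lips, lowered it until I felt the base and back stop, opened the fingers and withdrew straight up.

| Last check | Measured | Expected |
|---|---|---|
| Handle position (x, y) | 568, 166 mm | about 567, 165 mm (my estimate of home from the images) |
| Handle top height | about 92 mm | 93 mm |
| Tray heading | about 89° | 89° |
| Top of katori and pickle box | about 41–42 mm | 41 mm |

- **Contact:** the fingers were about 13 cm above the grip height, and the force reading was under 1 N, which is sensor noise.
- **Disagreement:** the top camera put the pickle box about 10 mm nearer the handle than the side camera did (y 210 against 220 mm). I put this down to the gripper partly blocking the top view. Both readings are well inside the limit.

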